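Sort the tuner housings, then crack open the sealed dry box

TASK

Two tuner housings have been left on the lid of the dry box: set the green-tagged one gently, upright and flat, in the green pass nest and the red-tagged one likewise in the red reject nest. Then take the lid by its bar handle, break it free of its sticky seal without flinging it wide, and hold it slightly open, its front edge lifted about 40 mm, so that the box can breathe. Finish while still holding the lid there by the bar; leave the bottle, brush and stone alone.

Things in the scene. Friction and masses are not known exactly. Their poses are not given: they have to be found in the camera images.
- drybox: Grey dry box, 200 mm (its x) by 260 mm (its y), 90 mm high without the lid, fixed to the bench. Origin: centre of its underside. Its -x side is the front, towards the robot. On it lies a flat aluminium lid, 200 by 260 by 12 mm (lid top 102 mm above the bench when shut), hinged along the far (+x) top edge; the front edge lifts.
- lid_hinge (a point): Middle of the lid's hinge line: on the far (+x) top edge of the box, 90 mm above the bench. The hinge line runs along the box's y axis.
- lid (a joint): Lid angle in rad: 0 shut, grows as the front edge lifts (0.2 rad lifts the front edge 40 mm). A tacky seal holds it shut: some 13 to 17 N upward at the bar breaks it free, after which the pull needed drops within about 5 mm of lift to the lid's own weight (about 2 to 4 N at the bar). Let go, the lid drops back nearly shut (about 0.05 rad).
- lid_bar_center (a point): Middle of the black bar handle on the lid: a round bar 12 mm thick, 122 mm long, along the box's y axis, 38 mm above the lid's top face (32 mm of free height under it), on two steel posts 110 mm apart. When shut it is 140 mm above the bench, 175 mm in front of (box -x) and 50 mm above the hinge line. It moves and turns with the lid; can be pinched from above across the bar.
- pass_housing_center (a point): Centre of the block of the brass tuner housing with a green tag on its top (pass). Block 36 (its x) by 26 (its y) by 24 mm high, 12 mm above whatever it stands on; a steel post of 8 mm diameter stands 12 mm up from the top at x = -12 mm, a white button sticks out at half height to x = +31 mm. z is up when upright. 50 to 100 g. Starts upright on the lid, behind the bar. Grasp across its y from above.
- reject_housing_center (a point): Centre of the block of the brass tuner housing with a red tag on its top (reject). Block 36 (its x) by 26 (its y) by 24 mm high, 12 mm above whatever it stands on; a steel post of 8 mm diameter stands 12 mm up from the top at x = -12 mm, a white button sticks out at half height to x = +31 mm. z is up when upright. 50 to 100 g. Starts upright on the lid, behind the bar. Grasp across its y from above.
- pass_nest: Green tray, the pass nest: 140 by 140 mm, walls 5 mm thick and 20 mm high, inner floor 5 mm above the bench, dark lining. Fixed. Origin: centre of its underside.
- reject_nest: Red tray, the reject nest: 140 by 140 mm, walls 5 mm thick and 20 mm high, inner floor 5 mm above the bench, dark lining. Fixed. Origin: centre of its underside.
- oil_bottle: Amber oil bottle, 68 mm in diameter, 140 mm high, a bystander. Origin: centre of its underside.
- bench_brush: Wooden bench brush with yellow bristles, 50 by 170 mm (its y), 36 mm high, a bystander. Origin: centre of its underside.
- hone_stone: Grey honing stone, 50 by 150 mm (its y), 25 mm high, a bystander. Origin: centre of its underside.
Mind the look-alikes: they are no part of the job. Leave any white look-alike of the reject_nest alone.

How it is judged:
By the outcome, as a careful person would: the job done as asked, in the order asked, and still so for the second after the job is handed in, while the arm keeps its last pose, push and grip.
It also fails if it takes over 72 s, if anything falls off the work surface, if the arm or the gripper's body presses on something with over 40 N, if the wrist force passes 120 N, or if a joint passes its speed limit or range.

ROBOT

A 7-joint arm with a two-finger parallel gripper is mounted at the origin on the work surface. World frame = base frame: x ahead of the robot, y to its left, z up, the work surface at z = 0. Lengths are in mm, angles in rad, forces in N, time in s.
With the tool pointing down it reaches from about 400 to 875 mm from the base axis. Payload 6.5 kg.
Tool frame: the origin (TCP) lies midway between the tips of the shut fingers; the grasp point (between the pads) lies 19 mm behind it; z points along the fingers, y is the line along which they close (so a half turn about z gives the same grasp; the last joint's range is limited). The gripper opens to 85 mm and grips with 20 to 120 N. Pads are 22 mm wide; open, the fingers measure 114 mm over their backs; the gripper's body (76 mm by 85 mm) begins 54 mm behind the grasp point. The pads swing forward as they close: fully open they stand 13 mm farther back than shut.
Start: joints at [1.044, 0.536, -0.004, 1.538, 0.003, 1.067, -0.071], TCP at [289.027, -582.197, 231.29] pointing down, gripper open.
Joint ranges: [-2.7, 2.7], [-0.37, 2.16], [-1.27, 1.26], [0.24, 2.4], [-1.31, 4.45], [0.19, 1.91], [-2.76, 2.76]. Speed limits (rad/s): [2.39, 2.39, 3.14, 3.14, 3.14, 3.14, 3.14].

INTERFACE

Orientations are given as [roll, pitch, yaw] about the fixed x, y, z axes, in that order (R = Rz(yaw) Ry(pitch) Rx(roll)).
In Python, from station import bot gives the robot as it stands. The module is installed in compiled form; this text tells all that it offers. Calls block until the motion is done:
- bot.move_to(position, orientation): joint-space move of the TCP to a pose.
- bot.line_to(position, vel=150, frame=None): straight line of the TCP; frame=None keeps the orientation; vel is the mean speed in mm/s.
- bot.move_joints(angles): joint-space move.
- bot.let_go() and bot.grasp(): open the fingers fully, or close them until they stop; the grip force is fixed at half the most.
- bot.hold(seconds).
- bot.inverse_kinematics(position, orientation): joint angles nearest the present ones, or None.
- bot.read_state(): the state.
- bot.grab_frame(name): name is "scene" or "top" or "wrist"; returns a dict with "img" (480x640x3 uint8, red, green, blue), "depth" (480x640 float32, mm along the optical axis (not along the pixel's ray), 0 where there is no reading), "K" (3x3 intrinsics, pixels), "pose" (4x4, takes a point from camera to world coordinates). Camera axes: x right, y down, z forward; pixel columns grow to the right and rows downward; lengths in mm; the calibration is good to about 2 mm. A picture is of the moment at which its call begins.
A pose or a line that the arm cannot do raises bot.PlanningError and nothing moves.
- bot.job_done(): hands the job in; it is judged then, once.
The state is a dict: "t": time; "joint_positions": joint angles; "joint_vel": joint speeds; "tau": joint torques, N m; "eef_pos": TCP position; "tcp_rot": TCP orientation; "force": force on the tool from outside, world axes, zero at the start; "moment": the same for the moment, N m; "opening": opening from 0.0 (shut) to 1.0 (fully open); "grip_force": force on a finger pad.
Only numpy, scipy, OpenCV 4.12 (cv2) and the standard library are available. Lean on these libraries where they do the work, as an engineer would, in place of code of your own. Each camera call takes 0.05 s, during which the arm holds its last target. There are 200 camera calls.

## Working session

There is one attempt and no reset: what is moved stays moved. The work goes in short steps, each a Python script; the robot and the scene stay as the last script left them, time stands still between calls to the robot, and variables do not carry over. Pictures are saved under pics/ and viewed, at most 10 in all, crops included, and the job is handed in when it is done.

```bash
mkdir -p pics
cat > h.py <<'E'
import numpy as np, cv2
from station import bot
def grab(n):
    f=bot.grab_frame(n); return f
def save(f,name): cv2.imwrite('pics/'+name,cv2.cvtColor(f['img'],cv2.COLOR_RGB2BGR))
def onplane(f,u,v,z):
    d=f['pose'][:3,:3]@np.linalg.solve(f['K'],[u,v,1.]); o=f['pose'][:3,3]
    return o+d*(z-o[2])/d[2]
def cloud(f):
    v,u=np.mgrid[:480,:640]; d=f['depth']
    c=np.stack([u,v,np.ones_like(u)],-1)@np.linalg.inv(f['K']).T*d[...,None]
    return c@f['pose'][:3,:3].T+f['pose'][:3,3]
E
python3 - <<'E'
from h import *
import pickle
fs={n:grab(n) for n in('scene','top')}
pickle.dump(fs,open('f0.pkl','wb'))
for n in fs: save(fs[n],n+'0.png'); print(n,fs[n]['pose'].round(2).tolist(),fs[n]['K'].round(1).tolist())
s=bot.read_state();print(s['t'],s['eef_pos'],s['tcp_rot'],s['opening'])
E
```

```text
scene [[0.31, 0.74, -0.6, 1235.21], [0.95, -0.24, 0.2, -220.15], [0.01, -0.63, -0.77, 1025.54], [0.0, 0.0, 0.0, 1.0]] [[555.9, 0.0, 316.6], [0.0, 555.9, 241.1], [0.0, 0.0, 1.0]]
top [[0.03, -0.99, 0.15, 371.76], [-1.0, -0.03, -0.02, 28.8], [0.03, -0.14, -0.99, 1049.95], [0.0, 0.0, 0.0, 1.0]] [[444.2, 0.0, 319.6], [0.0, 444.2, 246.0], [0.0, 0.0, 1.0]]
0.1 [ 288.75799883 -581.70232456  230.49021642] [-3.14000507e+00  9.79276695e-05  4.60831672e-01] 1.0024179722080389
```

View pics/top0.png

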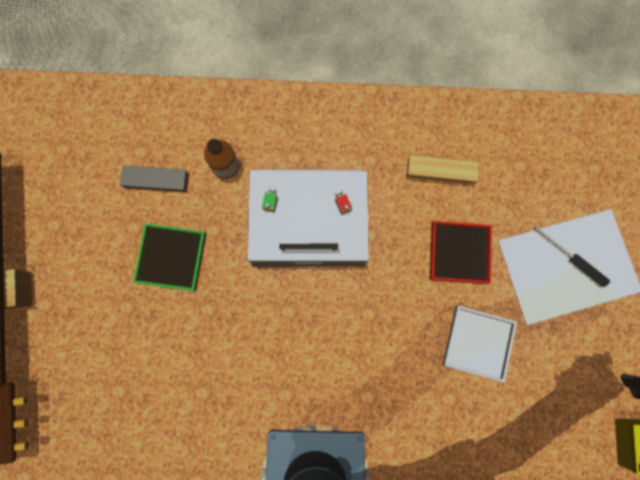

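View pics/scene0.png

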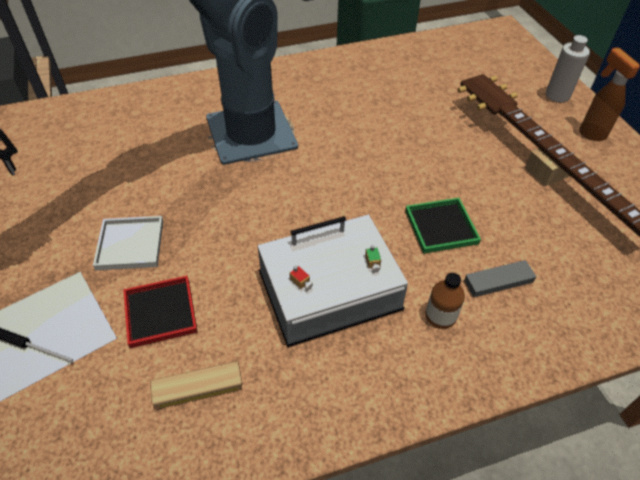

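The top view shows green housing at about (270,200), red housing at (343,203), bar at (308,247), green tray at (169,257) and red tray at (462,252). The white decoy tray is at (480,343). The scene view agrees, and the bottle stands close behind the box's left corner.

Run:
```python
from h import *
import pickle
fs=pickle.load(open('f0.pkl','rb'))
def comps(m,mn):
    n,l,st,c=cv2.connectedComponentsWithStats(m.astype(np.uint8)); return [(l==i) for i in range(1,n) if st[i,4]>=mn]
for n,f in fs.items():
    I=f['img'];hsv=cv2.cvtColor(I,cv2.COLOR_RGB2HSV);H,S,V=hsv[...,0],hsv[...,1],hsv[...,2]
    C=cloud(f)
    for name,m in (('green',(H>45)&(H<75)&(S>140)&(V>60)),('red',((H<4)|(H>174))&(S>170)&(V>60))):
        for c in comps(m,25):
            v,u=np.nonzero(c); z=np.median(C[c][:,2])
            if z<-5 or np.ptp(u)>100: continue
            zz=126 if z>60 else 20
            P=np.array([onplane(f,a,b,zz)[:2] for a,b in zip(u,v)],np.float32)
            r=cv2.minAreaRect(P)
            print(n,name,len(u),'z',z.round(1),'px',u.mean().round(1),v.mean().round(1),'mean',P.mean(0).round(1),'rect',np.round(r[0],1),np.round(r[1],1),round(r[2],1))
    # lid by depth
    m=(abs(C[...,2]-102)<6)&(S<60)&(abs(C[...,0]-600)<200)&(abs(C[...,1])<250)
    v,u=np.nonzero(max(comps(m,100),key=np.sum)); P=np.array([onplane(f,a,b,102)[:2] for a,b in zip(u,v)],np.float32)
    print(n,'lid',[np.round(x,2) for x in cv2.minAreaRect(P)],np.median(C[m][:,2]))
    m=(V<70)&(C[...,2]>112)&(C[...,2]<160)&(abs(C[...,0]-530)<120)&(abs(C[...,1])<250)
    for c in comps(m,20):
        v,u=np.nonzero(c); P=np.array([onplane(f,a,b,143)[:2] for a,b in zip(u,v)],np.float32)
        print(n,'bar',len(u),[np.round(x,2) for x in cv2.minAreaRect(P)],C[c].mean(0).round(1))
```

```text
scene green 486 z 16.5 px 439.4 228.6 mean [506.6 336.2] rect [497.1 347.4] [137.9 143.1] 83.9
scene green 57 z 126.6 px 373.2 254.6 mean [606.5 116.2] rect [605.8 116.5] [16.2 20.1] 80.6
scene red 104 z 126.2 px 299.3 274.3 mean [607.4 -42.8] rect [606.2 -42.5] [26.8 19.9] 21.8
scene red 1056 z 16.7 px 157.4 313.1 mean [ 535.7 -335.9] rect [ 530.  -332.3] [138.3 147.1] 87.5
scene lid [array([588.64,  30.7 ]), array([207.54, 260.1 ]), np.float64(1.92)] 101.47605298059779
scene bar 221 [array([513.28,  28.64]), array([ 18.56, 120.13]), np.float64(0.38)] [511.   28.3 143.4]
top green 75 z 127.3 px 269.5 198.9 mean [605.5 116.9] rect [603.4 118.1] [18.1 24.3] 78.8
top green 615 z 19.6 px 169.0 256.9 mean [486.6 352.6] rect [487.3 352.4] [141.5 138.2] 83.8
top red 90 z 127.2 px 342.4 201.5 mean [605.3 -38.6] rect [603.7 -40.2] [26.2 19.4] 27.5
top red 347 z 19.1 px 460.9 262.0 mean [ 496.3 -328.7] rect [ 518.9 -329.1] [138.3 134.8] 88.4
top lid [array([580.22,  33.79]), array([200.83, 259.27]), np.float64(1.88)] 102.17314637228361
top bar 177 [array([503.28,  31.52]), array([  6.26, 115.49]), np.float64(1.88)] [503.7  30.3 146. ]
```

Run:
```python
from h import *
import pickle
bot.move_to([570,36,330],[np.pi,0,0.03])
s=bot.read_state();print(s['t'],s['eef_pos'],s['tcp_rot'])
f=grab('wrist');pickle.dump(f,open('w0.pkl','wb'));save(f,'w0.png');print(f['pose'].round(2).tolist())
```

```text
2.5333 [570.08343897  34.88106148 329.81423516] [3.14114446e+00 2.88941217e-04 2.84854288e-02]
[[0.03, -0.96, -0.27, 639.74], [-1.0, -0.03, -0.01, 37.24], [-0.0, 0.27, -0.96, 472.34], [0.0, 0.0, 0.0, 1.0]]
```

View pics/w0.png

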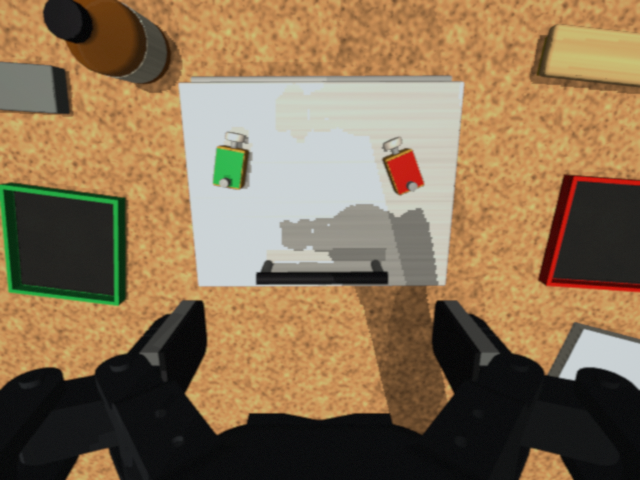

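The wrist view shows the green housing at (231,166) and the red at (404,171), with buttons pointing away from the robot. The bar runs from (257,279) to (388,279).

```bash
cat >> h.py <<'E'
def housings(f,z=126):
    hsv=cv2.cvtColor(f['img'],cv2.COLOR_RGB2HSV).astype(int);H,S,V=hsv[...,0],hsv[...,1],hsv[...,2]
    d=cloud(f)[...,2]; out={}
    for name,m in (('green',(H>40)&(H<80)&(S>120)),('red',((H<8)|(H>172))&(S>150))):
        m=(m&(V>60)&(abs(d-z)<15)).astype(np.uint8); n,l,st,c=cv2.connectedComponentsWithStats(m)
        i=1+np.argmax(st[1:,4]); v,u=np.nonzero(l==i)
        P=np.array([onplane(f,a,b,z)[:2] for a,b in zip(u,v)],np.float32)
        r=cv2.minAreaRect(P); b=cv2.boxPoints(r); e=[b[1]-b[0],b[2]-b[1]]
        e=max(e,key=np.linalg.norm); a=np.arctan2(e[1],e[0]); a=(a+np.pi/2)%np.pi-np.pi/2
        out[name]=(np.array(r[0]),a); print(name,len(u),np.round(r[0],1),np.round(r[1],1),'yaw',round(a,3),'z',np.median(d[l==i]).round(1))
    return out
E
python3 - <<'E'
from h import *
import pickle
f=pickle.load(open('w0.pkl','rb'))
housings(f)
V=f['img'].max(2);C=cloud(f)
m=(V<60)&(abs(C[...,2]-143)<8);m[:255]=0;m[295:]=0
v,u=np.nonzero(m);P=C[m];print('bar',len(u),P.mean(0).round(1),P.min(0).round(1),P.max(0).round(1),[np.round(x,2) for x in cv2.minAreaRect(P[:,:2].astype(np.float32))])
P2=np.array([onplane(f,a,b,143)[:2] for a,b in zip(u,v)],np.float32);print([np.round(x,2) for x in cv2.minAreaRect(P2)])
L=(abs(C[...,2]-102)<3);n,l,st,_=cv2.connectedComponentsWithStats(L.astype(np.uint8));i=1+np.argmax(st[1:,4]);print('lid',[np.round(x,2) for x in cv2.minAreaRect(C[l==i][:,:2].astype(np.float32))])
# nests: outer rect of walls from top colour in wrist? floor depth check
print('bar pitch range px',u.min(),u.max(),v.min(),v.max())
E
```

```text
green 878 [604.6 118.1] [23.9 32. ] yaw -0.157 z 127.0
red 848 [605.3 -40.9] [31.1 23.6] yaw 0.438 z 126.8
bar 1531 [509.4  30.8 144.3] [502.1 -28.8 135.2] [515.4  91.1 148. ] [array([508.41,  31.24]), array([ 10.95, 120.19]), np.float64(2.18)]
[array([509.33,  31.21]), array([ 11.86, 120.57]), np.float64(1.65)]
lid [array([582.46,  33.48]), array([200.01, 260.44]), np.float64(1.87)]
bar pitch range px 257 387 271 283
```

```bash
cat >> h.py <<'E'
def st(msg=''):
    s=bot.read_state(); print(msg,'t%.1f'%s['t'],np.round(s['eef_pos'],1),'F',np.round(s['force'],1),'op %.3f'%s['opening'],'g %.1f'%s['grip_force']); return s
def pick(xy,yaw,z=103.5):
    bot.move_to([*xy,190],[np.pi,0,yaw]); bot.line_to([*xy,z],vel=90); st('down')
    bot.grasp(); st('grasped'); bot.line_to([*xy,z+100],vel=100); st('lift')
def place(xy,yaw,z):
    bot.move_to([*xy,120],[np.pi,0,yaw]); bot.line_to([*xy,z+6],vel=90); f0=st('above')['force'][2]
    for k in range(9):
        bot.line_to([*xy,z+5-k],vel=15); f=bot.read_state()['force'][2]
        if f-f0>1.5: break
    st('touch'); bot.let_go(); bot.hold(.2); bot.line_to([*xy,130],vel=120); st('placed')
E
python3 - <<'E'
from h import *
import pickle
f=pickle.load(open('f0.pkl','rb'))['top'];V=f['img'].max(2)
for n,x0,x1,y0,y1 in(('g',138,202,228,288),('r',433,490,225,280)):
    m=np.zeros(V.shape,bool);m[y0:y1,x0:x1]=V[y0:y1,x0:x1]<70
    v,u=np.nonzero(m)
    for z in(5,20): print(n,z,[np.round(q,1) for q in cv2.minAreaRect(np.array([onplane(f,a,b,z)[:2] for a,b in zip(u,v)],np.float32))])
pick([604.6,118.1],-.157)
save(grab('wrist'),'w1.png')
E
```

```text
g 5 [array([488.5, 352.9]), array([139.2, 126.2]), np.float64(83.8)]
g 20 [array([486.8, 348.3]), array([137.2, 124.4]), np.float64(83.8)]
r 5 [array([ 522.9, -335.3]), array([124.2, 123.7]), np.float64(87.6)]
r 20 [array([ 520.7, -330.1]), array([122.5, 121.9]), np.float64(87.6)]
down t4.4 [605.2 118.2 104.1] F [0.5 0.2 0.5] op 1.000 g 0.0
grasped t5.0 [604.7 118.1 103.8] F [-1.  -0.8  4.4] op 0.291 g 60.2
lift t6.1 [604.1 117.9 202.7] F [ 0.  -0.  -0.6] op 0.295 g 60.0
```

View pics/w1.png

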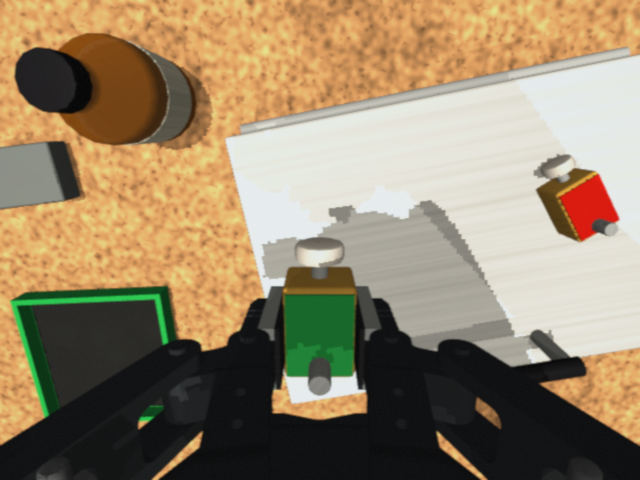

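The green housing at (320,330) is held squarely and upright, and the red at (580,205) is undisturbed.

Run:
```python
from h import *
place([487.5,352.5],-.108,6.5)
bot.move_to([570,36,330],[np.pi,0,0.03])
f=grab('wrist');save(f,'w2.png');h=housings(f)
```

```text
above t8.6 [487.9 352.8  13.1] F [ 0.   0.1 -0.5] op 0.290 g 59.9
touch t10.1 [487.6 352.6   6.9] F [-0.3 -0.7  4.2] op 0.297 g 60.3
placed t12.1 [487.  352.  129.1] F [ 0.8  0.2 -0.5] op 1.001 g 0.0Traceback (most recent call last):
  File "<stdin>", line 4, in <module>
  File "h.py", line 18, in housings
    i=1+np.argmax(st[1:,4]); v,u=np.nonzero(l==i)
        ~~~~~~~~~^^^^^^^^^^
    return _wrapfunc(a, 'argmax', axis=axis, out=out, **kwds)
    return bound(*args, **kwds)
ValueError: attempt to get argmax of an empty sequence
```

View pics/w2.png

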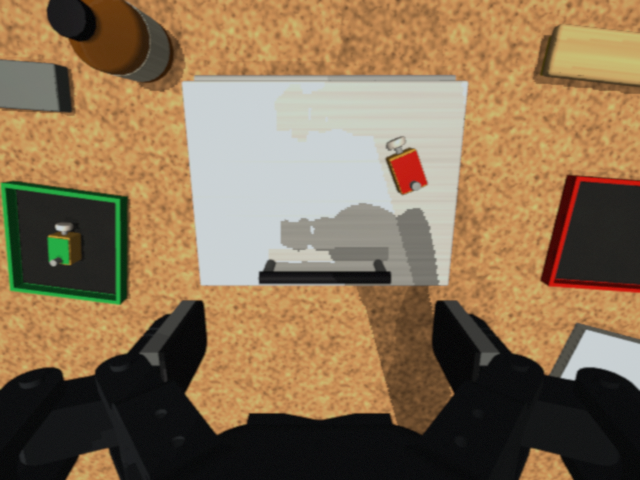

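The green housing stands upright in its nest at (65,245), and red is still at (405,168). Next is the red one.

Run:
```python
from h import *
pick([605.3,-40.9],.438)
bot.move_to([560,-250,200],[np.pi,0,0.1])
place([520.5,-331.5],-.035,6.5)
bot.move_to([480,31,280],[np.pi,0,0.03])
f=grab('wrist');save(f,'w3.png')
V=f['img'].max(2);C=cloud(f)
m=(V<60)&(abs(C[...,2]-143)<8)&(abs(C[...,0]-508)<25)&(abs(C[...,1]-31)<75)
v,u=np.nonzero(m);print([np.round(x,2) for x in cv2.minAreaRect(np.array([onplane(f,a,b,143)[:2] for a,b in zip(u,v)],np.float32))],C[m].mean(0))
for y in(np.pi/2,-np.pi/2): print(np.round(bot.inverse_kinematics([508.5,31,121],[np.pi,0,y+.033]),2))
st()
```

```text
down t15.3 [605.9 -40.9 104.1] F [ 0.4  0.4 -0.1] op 0.999 g 0.0
grasped t15.9 [605.5 -40.9 103.8] F [ 0.3 -0.3  4.4] op 0.289 g 60.1
lift t17.1 [604.7 -41.  202.7] F [ 0.3 -0.3 -0.1] op 0.292 g 59.8
above t19.8 [ 521.  -331.8   13.2] F [ 0.2 -0.5 -1.1] op 0.288 g 59.7
touch t21.3 [ 520.7 -331.6    6.9] F [-1.   0.8  4.9] op 0.291 g 60.2
placed t23.3 [ 519.9 -331.2  129.1] F [-0.3  0.3 -0.6] op 0.997 g 0.0
[array([507.88,  31.36]), array([ 11.04, 121.07]), np.float64(1.59)] [508.17912911  31.67975864 144.88328666]
[ 0.34  0.54 -0.61  1.96  0.44  0.77 -0.5 ]
[-0.7   0.56  0.72  2.02 -0.54  0.75 -2.76]
 t24.8 [480.2  29.5 279.4] F [0.4 0.  0.8] op 1.000 g 0.0
```

View pics/w3.png

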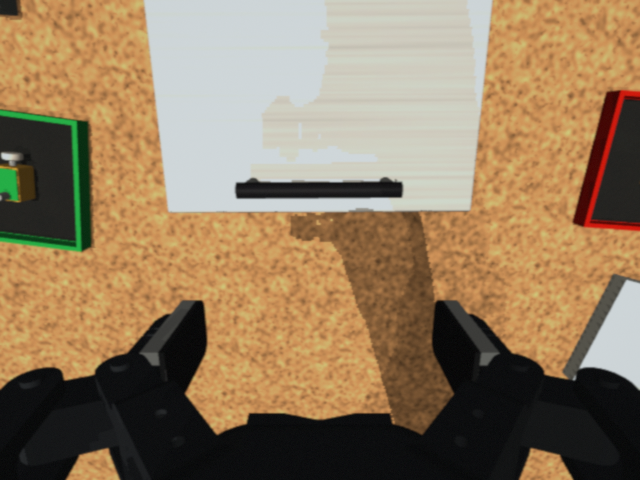

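The bar at (320,190) is clear between its posts. I'll grip it and check the red nest with the top camera at the same time.

```bash
cat >> h.py <<'E'
from scipy.spatial.transform import Rotation as Ro
YAW=.033; B=np.array([508.2,31.3,140.]); AX=np.array([-np.sin(YAW),np.cos(YAW),0])
HG=B+175*np.array([np.cos(YAW),np.sin(YAW),0])-[0,0,50]
def arc(th,p0):
    R=Ro.from_rotvec(AX*th); return HG+R.apply(p0-HG),(R*Ro.from_euler('xyz',[np.pi,0,np.pi/2+YAW])).as_euler('xyz')
E
python3 - <<'E'
from h import *
f=grab('top');cv2.imwrite('pics/top1.png',cv2.resize(f['img'][200:310,110:510,::-1],None,fx=2,fy=2))
bot.move_to([*B[:2],220],[np.pi,0,np.pi/2+YAW])
bot.line_to([*B[:2],121],vel=90); st('at bar')
bot.grasp(); s=st('gripped')
p0=np.array([*B[:2],121.])
for t in(.05,.1,.2,.22): 
    p,o=arc(t,p0); q=bot.inverse_kinematics(p,o); print(t,p.round(1),o.round(3),None if q is None else np.round(q,2))
E
```

```text
at bar t27.4 [508.7  31.4 121.5] F [ 0.4 -0.3  0.3] op 0.998 g 0.0
gripped t28.1 [506.9  31.3 121.1] F [-4.2 -1.   7.3] op 0.116 g 58.5
0.05 [510.   31.4 129.7] [-3.092  0.     1.604] [ 0.32  0.55 -0.6   1.92  0.39  0.85 -0.45]
0.1 [512.2  31.4 138.3] [-3.042  0.     1.604] [ 0.32  0.56 -0.6   1.86  0.36  0.93 -0.43]
0.2 [517.8  31.6 155.1] [-2.942  0.     1.604] [ 0.31  0.61 -0.61  1.75  0.33  1.1  -0.4 ]
0.22 [519.2  31.7 158.4] [-2.922  0.     1.604] [ 0.31  0.62 -0.61  1.73  0.32  1.13 -0.39]
```

View pics/top1.png

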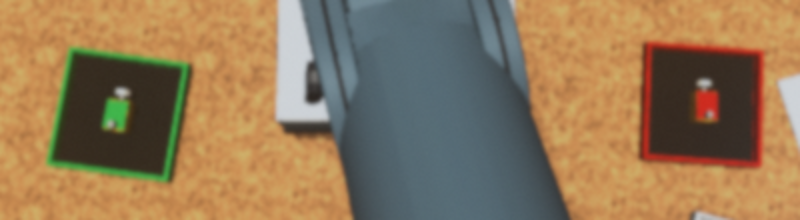

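Both housings stand upright in their nests (117,112 and 706,102). The gripper reads bar-width, so I'll raise the lid slowly along its arc.

Run:
```python
from h import *
p0=np.array([506.7,31.3,121.])
HG[0]-=1.5
for t in np.r_[.005,.01,.015,.02,.025,.03,.04,.05,.07,.09,.11,.13,.15,.17,.185,.2]:
    p,o=arc(t,p0); bot.line_to(p,vel=12,frame=o); s=st('%.3f'%t)
bot.hold(.5); s=st('end'); print(s['tcp_rot'])
```

```text
0.005 t28.4 [506.8  31.2 121.6] F [ 1.2 -0.6 -3.2] op 0.119 g 58.7
0.010 t28.6 [506.9  31.2 122.3] F [  3.4  -0.5 -10. ] op 0.114 g 58.6
0.015 t28.9 [507.   31.2 122.9] F [  5.1  -0.2 -17.5] op 0.116 g 58.7
0.020 t29.1 [507.2  31.2 124. ] F [  4.4   0.4 -15.4] op 0.117 g 59.7
0.025 t29.4 [507.9  31.2 126.1] F [ 1.  -0.9 -1.4] op 0.117 g 61.2
0.030 t29.6 [508.   31.3 127. ] F [ 0.1 -1.6  2.3] op 0.117 g 61.5
0.040 t29.9 [508.4  31.3 128.7] F [-0.7 -2.4  7.6] op 0.112 g 62.0
0.050 t30.2 [508.7  31.3 130.2] F [-0.5 -1.7  6.5] op 0.114 g 61.9
0.070 t30.7 [509.2  31.3 132.9] F [ 2.  -0.6 -2.7] op 0.113 g 61.0
0.090 t31.1 [510.2  31.3 136.6] F [ 1.7 -1.1 -3.5] op 0.117 g 61.0
0.110 t31.6 [511.2  31.4 140. ] F [ 1.3 -2.7 -3.2] op 0.117 g 61.0
0.130 t32.0 [512.2  31.4 143.4] F [ 1.3 -1.9 -3.2] op 0.115 g 61.0
0.150 t32.5 [513.3  31.4 146.8] F [ 1.2 -2.1 -3. ] op 0.120 g 61.0
0.170 t32.9 [514.5  31.5 150.2] F [ 1.1 -2.3 -3.3] op 0.105 g 61.0
0.185 t33.3 [515.4  31.5 152.7] F [ 1.7 -2.3 -2.9] op 0.117 g 61.0
0.200 t33.7 [516.3  31.6 155.1] F [ 1.2 -2.9 -2.2] op 0.118 g 61.0
end t34.2 [516.3  31.6 155.1] F [ 1.4 -2.9 -3.3] op 0.114 g 61.0
[-2.94159839e+00  2.44762442e-05  1.60380403e+00]
```

Run:
```python
from h import *
W=None
ex=np.array([np.cos(YAW),np.sin(YAW)]);ey=np.array([-ex[1],ex[0]])
for n in('wrist','scene','top'):
    f=grab(n); save(f,n+'9.png'); C=cloud(f); S=cv2.cvtColor(f['img'],cv2.COLOR_RGB2HSV)[...,1]
    d=C[...,:2]-HG[:2]; X=d@ex; Y=d@ey
    m=(X>-175)&(X<-15)&(abs(Y)<122)&(S<50)&(abs(C[...,2]-102+X*.2)<22)&(f['depth']>0)
    x,z=X[m],C[m][:,2]
    for _ in range(4):
        a=np.polyfit(x,z,1); r=z-np.polyval(a,x); k=abs(r)<3*max(1,np.median(abs(r))); x,z=x[k],z[k]
    print(n,len(x),'slope->angle',-np.arctan(a[0]).round(4),'z@-100',np.polyval(a,-100).round(1),'z@0',a[1].round(1))
st()
```

```text
wrist 116285 slope->angle 0.1971 z@-100 122.1 z@0 102.1
scene 7787 slope->angle 0.1971 z@-100 121.9 z@0 101.9
top 2305 slope->angle 0.1994 z@-100 121.8 z@0 101.5
 t34.3 [516.3  31.6 155.1] F [ 1.7 -1.7 -3.9] op 0.119 g 61.0
```

View pics/scene9.png

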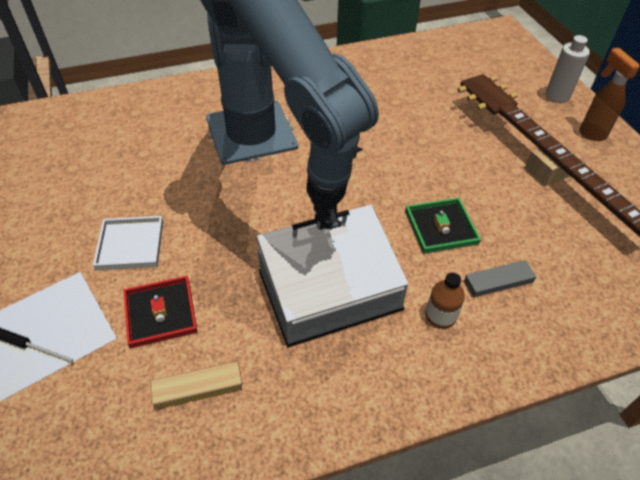

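The scene shows the lid held by its bar at (320,222). The green housing is in its nest at (443,222), the red in its at (158,308), and the bystanders are untouched. All three cameras put the lid angle at about 0.197 rad, a front lift of about 39 mm.

```bash
python3 -c "
from h import *
print(bot.job_done())"
```

```text
the job is handed in; nothing more can be done
None
```

I placed both housings upright in their nests (green in pass, red in reject), broke the lid free of its seal and handed the job in with the arm still holding it by the bar, about 0.197 rad (39 mm) open.

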